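# Snap the cap onto the refill jar

### The job

The refill jar screwed to the table needs its snap cap, but a white cologne bottle stands close against it: first move that bottle well clear of the jar (a hand's breadth or more) and leave it standing upright on the table. Then fetch the ribbed cap, press it straight down over the jar's neck until it clicks, and keep pressing after the force drops so that it sits fully home on the shoulder; finish while still holding it pressed firmly down (about 10 N), without letting go. Leave the soap bottle, the tape roll and the marker where they are.

Things in the scene. Friction and masses are not known exactly. Their poses are not given: they have to be found in the camera images.
- jar: Refill jar fixed to the table: white cylinder 53 mm across on an aluminium foot plate 56 x 124 x 8 mm (long side along its y), held by two screws. Origin at the centre of the plate's underside, z up. A flat round shoulder lies 70 mm up; above it the solid white neck, 28 mm across and 20 mm high, its top 7 mm tapered to 16 mm across.
- jar_seat (a point): Point on the jar's axis at the height of the flat shoulder (70 mm above the table), on which the cap's rim ends up. Four sprung nubs stand 3.4 mm out of the neck, centred 7 mm above this point. The cap's rim meets them when it is about 9 mm above the shoulder; pushing it past them takes about 10 to 15 N downward; from about 6 mm above the shoulder the force drops below zero (the nubs draw the cap down with a click), and at the shoulder it rises steeply.
- shoulder: The jar's flat round shoulder, a disc 53 mm across and 4 mm thick, part of the jar; origin at the centre of its underside, 66 mm above the table. The cap's rim must press on it.
- cap: The loose snap cap (30 g), see cap_mid; origin at the centre of its open rim, z along its axis to the closed top.
- cap_mid (a point): Centre of the snap cap, 18 mm above its rim. White round ribbed cap, 44 mm across and 36 mm high, closed flat top, open side down, standing on the table at the start. Inside, at the rim, a rounded lip 31 mm across snaps under the nubs. When fully home this point is 18 mm above jar_seat on the same axis.
- bottle: The cologne bottle that is in the way, see bottle_mid; origin at the centre of its underside.
- bottle_mid (a point): Centre (108 mm above the underside) of the white plastic cologne bottle that stands close beside the jar, its axis 54 to 60 mm from the jar's axis. 50 mm thick along its own x (fingers close on it at about 40 mm in its upper half), 86 mm wide along its own y, 216 mm high, about 0.45 kg; solid to the fingers up to 183 mm, white screw cap above; held from above at 150 to 175 mm it clears the jar and the wrist. A similar bottle farther back on the table is fixed scenery.
- soap_mid (a point): Centre of the clear soap pump bottle, 57 x 71 mm, 195 mm high, standing; this point is 98 mm up. Leave it.
- tape_mid (a point): Centre of the roll of brown tape, 96 mm across, 48 mm high, lying flat; this point is 24 mm up. Leave it.
- marker_mid (a point): Centre of the marker pen 135 mm long (along its y), 17 mm thick, lying on the table; this point is 8 mm up. Leave it.

How it is judged (in metres and radians):
On the way, in this order (a step that is already met when the one before it is completed fails the run):
1. the cologne bottle stands upright on the table, let go, its axis more than 110 mm from the jar's (horizontal distance between bottle_mid and jar_seat above 0.11 m and angle between bottle_mid's own z axis and vertical below 0.1 rad and height (world z) of bottle_mid between 0.1 and 0.112 m and contact force between the fingers and bottle below 0.1 N and linear speed of bottle below 0.03 m/s), for 0.2 s.
2. the cap is snapped fully home and still being pressed onto the shoulder with more than 5 N (z of cap_mid in the frame of jar_seat between 0.0155 and 0.0195 m and horizontal distance between cap_mid and jar_seat below 0.005 m and angle between cap_mid's own z axis and vertical below 0.08 rad and contact force between cap and shoulder above 5 N and contact force between the fingers and cap above 3 N), for 0.5 s.
At the end, for the whole second after the job is handed in: Cap within 1.5 mm of fully home on the shoulder, within 5 mm of the axis and upright (0.08 rad); the gripper is still on it (over 3 N) and presses it onto the shoulder with over 5 N; the cologne bottle stands upright on the table, untouched, its axis over 110 mm from the jar's (all of step 1 and all of step 2); the arm keeps its last pose, push and grip.
It fails at once if the cologne bottle is tipped over (angle between bottle_mid's own z axis and vertical above 0.6 rad).
It fails at once if the soap bottle is moved by more than 30 mm (distance of soap_mid from where it was at the start of the episode above 0.03 m).
It fails at once if the tape roll is moved by more than 30 mm (distance of tape_mid from where it was at the start of the episode above 0.03 m).
It fails at once if the marker pen is moved by more than 30 mm (distance of marker_mid from where it was at the start of the episode above 0.03 m).
It also fails if it takes over 67 s, if anything falls off the work surface, if the arm or the gripper's body presses on something with over 40 N, if the wrist force passes 120 N, or if a joint passes its speed limit or range.

### The arm

A 6-joint arm with a two-finger parallel gripper is mounted at the origin on a cart in front of the work surface, level with it; the furniture and walls round the work are solid. World frame = base frame: x ahead of the robot, y to its left, z up, the work surface at z = 0. Lengths are in mm, angles in rad, forces in N, time in s.
With the tool pointing down it reaches from about 350 to 875 mm from the base axis. Payload 4.2 kg.
Tool frame: the origin (TCP) lies midway between the tips of the shut fingers; the grasp point (between the pads) lies 19 mm behind it; z points along the fingers, y is the line along which they close (so a half turn about z gives the same grasp; the last joint's range is limited). The gripper opens to 85 mm and grips with 20 to 120 N. Pads are 22 mm wide; open, the fingers measure 114 mm over their backs; the gripper's body (76 mm by 85 mm) begins 54 mm behind the grasp point. The pads swing forward as they close: fully open they stand 13 mm farther back than shut.
Start: joints at [1.447, 0.385, 0.008, 0, -1.194, -0.259], TCP at [233.416, 579.755, 231.312] pointing down, gripper open.
Joint ranges: [-3.14, 3.14], [-1.21, 2.06], [-1.07, 1.41], [-3.16, 2.05], [-2.99, -0.16], [-3.1, 3.1]. Speed limits (rad/s): [2.79, 2.79, 3.14, 3.14, 3.14, 3.14].

### API

Orientations are given as a unit quaternion [x, y, z, w].
In Python, from bench import read_state, get_image, job_done gives the robot as it stands.
- The arm moves only by the shell command python3 -m jog 'ROWS'. ROWS is JSON, a list of rows, each a list of 3 entries, a list of its own where there are three numbers: the shift along the world's x, y, z scaled (see below), then the turn, a rotation vector about the world's x, y, z scaled (see below), then the gripper's target within -1 to 1 (shut at 1, half-way at 0, fully open at -1). In form: [[[x, y, z], [wx, wy, wz], claw], ...]. A call has 1 to 20 rows; each row is the pose to reach, as a shift and turn from the pose commanded when the call began; what a row does not reach only later rows make up. The controller multiplies each number of a shift by 10 cm and each number of a turn by 120 degrees. A row lasts 1/10 s, in which the tool goes at most 50 mm and 8.59 degrees, less where a joint would pass 70% of its speed; a pose out of reach is approached as far as the arm can. A call with a number of a shift or a turn outside -1 to 1 is refused whole. A call with a gripper value outside its range is refused whole. The fingers move at their own pace and stop on an object; the grip force is fixed at half the most. Time passes only in rows, so rows that repeat a pose let the fingers close. It gives the time, the measured TCP pose, the force, the opening and the grip force at its end, in the units of the state.
- read_state(): the state, without advancing time (a new reading comes with each control period).
- get_image(name): name is "scene" or "top" or "wrist"; returns a dict with "frame" (480x640x3 uint8, red, green, blue), "range_z" (480x640 float32, mm along the optical axis (not along the pixel's ray), 0 where there is no reading), "fx", "fy", "cx", "cy" (pixels), "R" (3x3) and "t" (3): a world point X has camera coordinates R X + t. Camera axes: x right, y down, z forward; pixel columns grow to the right and rows downward; lengths in mm; the calibration is good to about 2 mm. A picture is of the moment at which its call begins.
- job_done(): hands the job in; it is judged then, once.
The state is a dict: "clock": time; "joints": joint angles; "joint_vel": joint speeds; "joint_efforts": joint torques, N m; "position": TCP position; "ee_rot": TCP orientation; "contact_force": force on the tool from outside, world axes, zero at the start; "wrist_torque": the same for the moment, N m; "gripper_width": finger opening in mm; "grasp_force": force on a finger pad.
Only numpy, scipy, OpenCV 4.12 (cv2) and the standard library are available. Lean on these libraries where they do the work, as an engineer would, in place of code of your own. Each camera call takes 0.05 s, during which the arm holds its last target. There are 200 camera calls.

## Working session

There is one attempt and no reset: what is moved stays moved. The work goes in short steps, Python scripts to look and compute and a shell command to move; the robot and the scene stay as the last step left them, time stands still between calls to the robot, and variables do not carry over. Pictures are saved under pics/ and viewed, at most 10 in all, crops included, and the job is handed in when it is done.

```bash
mkdir -p pics
python3 - <<'E'
from bench import *
import cv2,numpy as np
for n in("scene","top"):
    d=get_image(n);cv2.imwrite(f"pics/{n}0.png",d["frame"][:,:,::-1]);np.savez(f"pics/{n}0.npz",**d)
    print(n,d["fx"],(-d["R"].T@d["t"]).round(),d["R"].round(3).tolist())
s=read_state();print(s)
E
```

```text
scene 582.5959086190014 [-369. -463. 1018.] [[0.52, -0.854, -0.012], [-0.567, -0.335, -0.752], [0.639, 0.397, -0.659]]
top 590.2087936162404 [ 234.   78. 1652.] [[0.003, -1.0, -0.004], [-0.979, -0.002, -0.204], [0.204, 0.004, -0.979]]
{'clock': 0.1, 'joints': array([ 1.44660245e+00,  3.85513446e-01,  6.76756699e-03, -4.00701866e-04,
       -1.19395373e+00, -2.58601420e-01]), 'joint_vel': array([ 0.00172967, -0.00158391,  0.00253489,  0.00062464,  0.00043458,
        0.00039075]), 'joint_efforts': array([-1.97244572e-04, -3.93321669e+01,  1.88928616e+01,  4.19786990e+00,
       -2.59820052e-03,  2.73472924e-07]), 'position': array([233.2471405 , 579.30696861, 230.31762343]), 'ee_rot': array([ 9.81724795e-01, -1.90303669e-01, -1.21896097e-04,  9.61999645e-04]), 'contact_force': array([-0.60549483, -0.26394012, -0.16742833]), 'wrist_torque': array([-0.03075052,  0.00721231,  0.0278475 ]), 'grasp_force': 0.0, 'gripper_width': 85.42452711201376}
```

View pics/scene0.png

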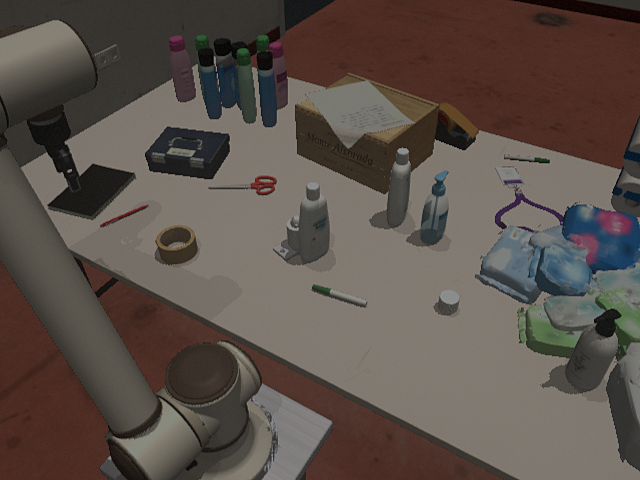

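View pics/top0.png

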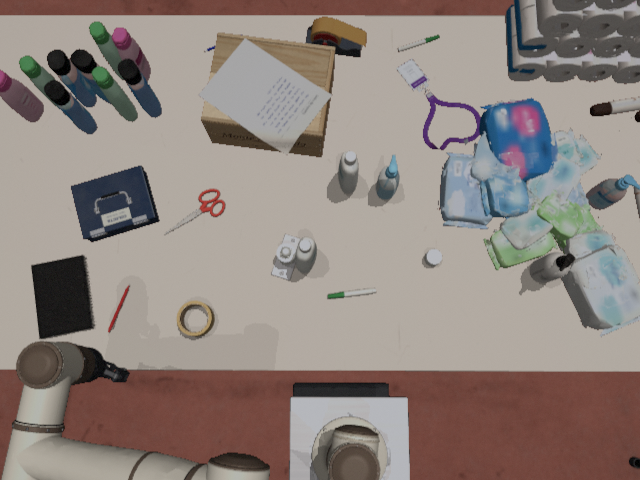

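The scene and top views show the jar (top 286,252) with the cologne bottle (305,252) on its right. They also show the cap (433,257), marker (352,293), tape (195,318) and soap (388,180). Next I'll take points from the depth.

```bash
cat > h.py <<'E'
import numpy as np,cv2
from bench import *
def cloud(d):
    v,u=np.mgrid[:480,:640];z=d["range_z"].astype(float)
    c=np.stack([(u-d["cx"])/d["fx"]*z,(v-d["cy"])/d["fy"]*z,z],-1)
    P=(c-d["t"])@d["R"];P[z==0]=np.nan;return P
def ray(d,u,v,h):
    r=d["R"].T@np.array([(u-d["cx"])/d["fx"],(v-d["cy"])/d["fy"],1]);o=-d["R"].T@d["t"];return o+r*(h-o[2])/r[2]
E
python3 - <<'E'
from h import *
for n in("top","scene"):
    d=np.load(f"pics/{n}0.npz");P=cloud(d);print(n,"table z",np.nanmedian(P[300:310,380:420,2]) if n=="top" else np.nanmedian(P[330:350,330:400,2]))
    boxes=dict(jarbot=(265,228,325,285),cap=(418,245,447,270)) if n=="top" else dict(jarbot=(272,180,335,265),cap=(435,285,465,318))
    for k,(a,b,c,e) in boxes.items():
        Q=P[b:e,a:c].reshape(-1,3)
        Q=Q[~np.isnan(Q[:,0])]
        for lo,hi in ((10,30),(30,40),(40,62),(62,74),(76,86),(86,95),(95,130),(130,180),(185,205),(205,225)):
            q=Q[(Q[:,2]>lo)&(Q[:,2]<hi)]
            if len(q)>4:print(k,lo,hi,len(q),np.median(q,0).round(1),q.min(0).round(),q.max(0).round())
    im=d["frame"]
    a,b,c,e=(255,215,335,290) if n=="top" else (265,170,345,270)
    cr=cv2.resize(im[b:e,a:c],None,fx=5,fy=5,interpolation=cv2.INTER_CUBIC);cv2.imwrite(f"pics/{n}_c.png",cr[:,:,::-1]);
A=cv2.imread("pics/top_c.png");B=cv2.imread("pics/scene_c.png");o=np.zeros((500,800,3),np.uint8);o[:375,:400]=A;o[:500,400:]=B;cv2.imwrite("pics/crop.png",o)
E
```

```text
top table z -0.8775432381998787
jarbot 10 30 112 [508.1 167.7  12.7] [471. 103.  10.] [595. 228.  30.]
jarbot 30 40 18 [506.5 143.3  34.3] [484.  92.  30.] [518. 192.  39.]
jarbot 40 62 51 [507.  147.4  51.8] [482.  89.  40.] [550. 193.  62.]
jarbot 62 74 203 [525.9 165.1  68.6] [482.  89.  62.] [558. 198.  74.]
jarbot 76 86 75 [527.5 164.8  81.9] [483.  89.  76.] [547. 187.  86.]
jarbot 86 95 52 [525.6 167.1  89.6] [484.  89.  86.] [542. 183.  95.]
jarbot 95 130 83 [492.1 114.9 113. ] [483.  89.  95.] [547. 172. 130.]
jarbot 130 180 284 [508.2 114.  169.6] [487.  91. 130.] [555. 140. 180.]
jarbot 185 205 23 [511.  118.1 194.7] [507. 101. 185.] [522. 131. 205.]
jarbot 205 225 116 [523.3 115.6 213. ] [508. 103. 206.] [539. 131. 220.]
cap 10 30 49 [ 522.9 -226.6   23.8] [ 507. -254.   11.] [ 558. -216.   30.]
cap 30 40 157 [ 525.5 -239.4   35.2] [ 506. -259.   30.] [ 547. -217.   40.]
cap 40 62 20 [ 535.  -242.    40.8] [ 506. -258.   40.] [ 544. -224.   44.]
scene table z -0.043691837307851505
jarbot 10 30 274 [506.2 129.1  16.9] [472.  90.  10.] [718. 376.  30.]
jarbot 30 40 117 [508.5 114.9  34.5] [482.  89.  30.] [550. 195.  40.]
jarbot 40 62 275 [508.3 110.9  50.1] [479.  87.  40.] [554. 193.  62.]
jarbot 62 74 222 [511.8 125.4  68.7] [479.  87.  62.] [556. 203.  74.]
jarbot 76 86 140 [515.7 111.1  81.2] [482.  89.  76.] [557. 188.  86.]
jarbot 86 95 114 [514.7 114.5  90. ] [480.  90.  86.] [557. 182.  95.]
jarbot 95 130 358 [500.  103.8 112.4] [480.  89.  95.] [556. 143. 130.]
jarbot 130 180 556 [506.1 105.7 157.9] [486.  90. 130.] [553. 140. 180.]
jarbot 185 205 96 [514.2 110.1 195.5] [508. 101. 185.] [530. 131. 205.]
jarbot 205 225 121 [521.1 115.4 214. ] [507. 104. 205.] [538. 133. 221.]
cap 10 30 119 [ 511.8 -242.7   19.6] [ 503. -259.   10.] [ 539. -215.   30.]
cap 30 40 252 [ 526.7 -238.    35.4] [ 506. -260.   30.] [ 554. -216.   40.]
```

View pics/crop.png

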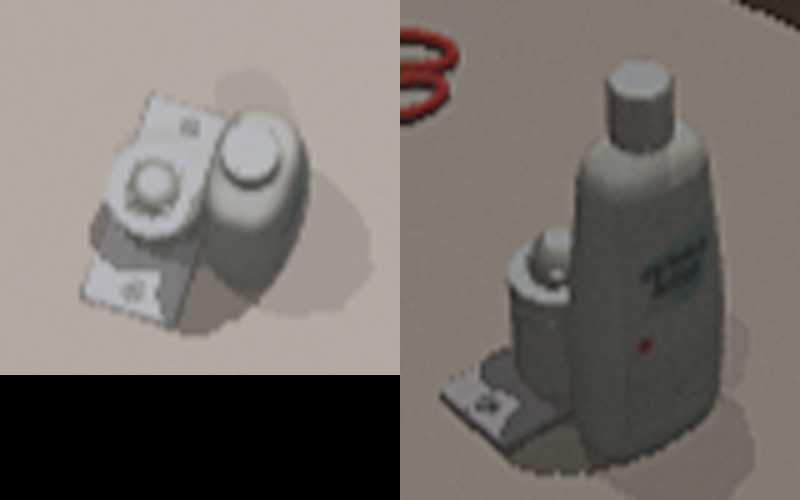

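The crop shows the jar neck top at about top pixel (286,251.5). The bottle's wide side runs roughly parallel to the foot plate. Next I'll fit the yaw and axes.

Run:
```python
from h import *
T=np.load("pics/top0.npz");S=np.load("pics/scene0.npz")
Q=np.concatenate([cloud(S)[180:265,272:335].reshape(-1,3),cloud(T)[228:285,265:325].reshape(-1,3)])
for lo,hi in((100,130),(130,165),(165,180)):
    q=Q[(Q[:,2]>lo)&(Q[:,2]<hi)&(Q[:,1]<146)];print(lo,len(q),cv2.minAreaRect(q[:,:2].astype(np.float32)))
def circ(q):
    r=np.linalg.lstsq(np.c_[2*q[:,:2],np.ones(len(q))],(q[:,:2]**2).sum(1),rcond=None)[0];return r[:2].round(1),np.sqrt(r[2]+r[0]**2+r[1]**2).round(1)
q=Q[(Q[:,2]>206)&(Q[:,2]<223)];print("bottle cap",cv2.minEnclosingCircle(q[:,:2].astype(np.float32)))
print("neck ray",ray(T,286,251.6,90),"shoulder ctr(crop 152,188)",ray(T,285.6,252.4,70), "scene neck",ray(S,265+157/5,170+240/5,88))
q=Q[(Q[:,2]>67)&(Q[:,2]<73)&(Q[:,1]>146)];print("shoulder",cv2.minEnclosingCircle(q[:,:2].astype(np.float32)))
q=Q[(Q[:,2]>82)&(Q[:,2]<94)&(Q[:,1]>146)];print("neck",cv2.minEnclosingCircle(q[:,:2].astype(np.float32)),np.median(q,0))
for n,d,b in(("top",T,(412,238,455,278)),("scene",S,(430,280,470,322))):
    g=cv2.cvtColor(d["frame"],cv2.COLOR_RGB2GRAY)[b[1]:b[3],b[0]:b[2]]
    P=cloud(d)[b[1]:b[3],b[0]:b[2]];q=P[(P[...,2]>31)&(P[...,2]<42)]
    print(n,"cap",cv2.minEnclosingCircle(q[:,:2].astype(np.float32)),np.median(q,0))
for n,b in(("marker",(322,284,382,303)),("soap",(372,150,405,202))):
    P=cloud(T)[b[1]:b[3],b[0]:b[2]].reshape(-1,3);q=P[P[:,2]>6];print(n,q.min(0).round(),q.max(0).round())
s=read_state();from scipy.spatial.transform import Rotation as R;print(R.from_quat(s["ee_rot"]).as_matrix().round(3))
```

```text
100 375 ((514.7836303710938, 107.37405395507812), (35.55046844482422, 77.44417572021484), 49.59724807739258)
130 452 ((521.647216796875, 116.09600830078125), (45.72698211669922, 71.5469741821289), 70.6044692993164)
165 388 ((522.8092651367188, 115.25582122802734), (44.391754150390625, 63.17864990234375), 70.28811645507812)
bottle cap ((522.281005859375, 117.79293823242188), 18.3543701171875)
neck ray [528.71797744 169.67271427  90.        ] shoulder ctr(crop 152,188) [530.27463241 171.90244332  70.        ] scene neck [532.19021425 172.90977978  88.        ]
shoulder ((530.9945678710938, 173.54281616210938), 27.922861099243164)
neck ((531.8916625976562, 170.39483642578125), 15.59665298461914) [529.00456575 172.3174179   86.7028132 ]
top cap ((526.860595703125, -239.28195190429688), 23.08298683166504) [ 527.56666249 -239.25670574   35.71567463]
scene cap ((529.6489868164062, -238.1691436767578), 24.620479583740234) [ 526.69444885 -238.11479857   35.45285652]
marker [402. -92.   6.] [453.  72.  25.]
soap [ 696. -166.    6.] [848. -73. 200.]
[[ 0.928 -0.374 -0.001]
 [-0.374 -0.928 -0.002]
 [ 0.     0.002 -1.   ]]
```

```bash
python3 -m jog '[[[0.3,-0.46,0.3],[0,0,0.02],-1],[[0.58,-0.92,0.3],[0,0,0.02],-1],[[0.58,-0.92,0.3],[0,0,0.02],-1]]'
for i in 1 2 3; do python3 -m jog '[[[0.29,-0.46,0],[0,0,0],-1],[[0.58,-0.92,0],[0,0,0],-1],[[0.58,-0.92,0],[0,0,0],-1]]' >/dev/null; done
python3 -m jog '[[[0.29,-0.46,0],[0,0,0],-1],[[0.56,-0.94,0],[0,0,0],-1],[[0.56,-0.94,0],[0,0,0],-1],[[0.56,-0.94,0],[0,0,0],-1],[[0.56,-0.94,0],[0,0,0],-1]]'
python3 - <<'E'
from h import *
d=get_image("wrist");np.savez("pics/w1.npz",**d);cv2.imwrite("pics/w1.png",d["frame"][:,:,::-1]);print((-d["R"].T@d["t"]).round())
P=cloud(d).reshape(-1,3)
for lo,hi in((205,225),(66,74),(82,94),(130,180)):
    q=P[(P[:,2]>lo)&(P[:,2]<hi)&(abs(P[:,0]-525)<60)&(abs(P[:,1]-145)<70)]
    if len(q)>5:print(lo,len(q),cv2.minAreaRect(q[:,:2].astype(np.float32)),np.median(q,0).round(1))
E
```

```text
clock: 0.4
position: [292.7, 484.9, 262.2]
ee_rot: [0.985, -0.171, 0.0, -0.0]
contact_force: [-0.2, 0.3, -0.3]
gripper_width: 85.5
grasp_force: 0.0
clock: 1.8
position: [521.1, 118.7, 260.9]
ee_rot: [0.986, -0.169, -0.0, 0.0]
contact_force: [0.1, -0.8, 0.4]
gripper_width: 85.5
grasp_force: 0.0
[584.  97. 404.]
205 3169 ((527.7867431640625, 117.35021209716797), (29.671947479248047, 29.648414611816406), 50.18244934082031) [529.2 116.7 215.3]
66 2111 ((548.5828857421875, 147.58636474609375), (52.16765213012695, 108.7349853515625), 27.724994659423828) [539.6 168.9  69.9]
82 1107 ((546.3611450195312, 138.76287841796875), (30.374279022216797, 97.67542266845703), 15.356172561645508) [537.9 169.7  87.8]
130 3732 ((531.81591796875, 115.87289428710938), (43.92516326904297, 64.41299438476562), 70.63706970214844) [548.3 108.1 173. ]
```

View pics/w1.png

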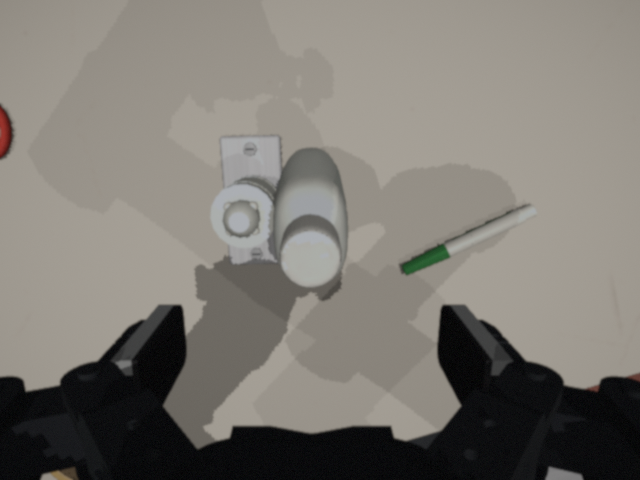

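The wrist view shows the bottle cap at (310,252) centred between the fingers, with the jar neck at (241,217). It is aligned, so I descend and grip.

```bash
python3 -m jog '[[[0.03,-0.015,-0.25],[0,0,0],-1],[[0.03,-0.015,-0.55],[0,0,0],-1],[[0.03,-0.015,-0.55],[0,0,0],-1]]'
python3 -m jog '[[[0,0,-0.25],[0,0,0],-1],[[0,0,-0.45],[0,0,0],-1],[[0,0,-0.57],[0,0,0],-1],[[0,0,-0.57],[0,0,0],-1],[[0,0,-0.57],[0,0,0],-1]]'
python3 -m jog '[[[0,0,0],[0,0,0],1],[[0,0,0],[0,0,0],1],[[0,0,0],[0,0,0],1],[[0,0,0],[0,0,0],1],[[0,0,0],[0,0,0],1],[[0,0,0],[0,0,0],1],[[0,0,0],[0,0,0],1],[[0,0,0],[0,0,0],1],[[0,0,0],[0,0,0],1],[[0,0,0],[0,0,0],1]]'
```

```text
clock: 2.15
position: [521.3, 116.8, 202.6]
ee_rot: [0.986, -0.169, -0.004, 0.002]
contact_force: [-1.3, -0.3, 0.7]
gripper_width: 85.3
grasp_force: 0.0
clock: 2.65
position: [525.1, 116.9, 150.5]
ee_rot: [0.986, -0.169, 0.001, -0.0]
contact_force: [0.4, 0.2, -0.4]
gripper_width: 85.6
grasp_force: 0.0
clock: 3.65
position: [525.4, 116.6, 150.2]
ee_rot: [0.986, -0.169, 0.001, -0.001]
contact_force: [1.7, 0.5, 4.9]
gripper_width: 38.3
grasp_force: 62.6
```

```bash
python3 -m jog '[[[0,0,0.1],[0,0,0],1],[[0,0,0.2],[0,0,0],1],[[0,-0.05,0.25],[0,0,0],1],[[0.1,-0.25,0.25],[0,0,0],1],[[0.25,-0.5,0.25],[0,0,0],1],[[0.4,-0.75,0.25],[0,0,0],1],[[0.48,-0.92,0.25],[0,0,0],1],[[0.5,-0.97,0.25],[0,0,0],1],[[0.5,-0.97,0.25],[0,0,0],1],[[0.5,-0.97,0.15],[0,0,0],1],[[0.5,-0.97,0.08],[0,0,0],1],[[0.5,-0.97,0.04],[0,0,0],1],[[0.5,-0.97,0.04],[0,0,0],1]]'
python3 -m jog '[[[0,0,-0.02],[0,0,0],1],[[0,0,-0.035],[0,0,0],1],[[0,0,-0.035],[0,0,0],1],[[0,0,-0.035],[0,0,0],1]]'
```

```text
clock: 4.95
position: [573.5, 19.7, 152.1]
ee_rot: [0.986, -0.169, -0.001, 0.0]
contact_force: [-0.9, 0.5, -5.0]
gripper_width: 38.6
grasp_force: 61.6
clock: 5.35
position: [574.8, 19.4, 150.3]
ee_rot: [0.986, -0.17, 0.001, -0.0]
contact_force: [0.3, 0.2, -4.0]
gripper_width: 38.5
grasp_force: 61.7
```

```bash
python3 -m jog '[[[0,0,0],[0,0,0],0],[[0,0,0],[0,0,0],-1],[[0,0,0],[0,0,0],-1],[[0,0,0],[0,0,0],-1],[[0,0,0],[0,0,0],-1],[[0,0,0],[0,0,0],-1]]'
python3 -m jog '[[[0,0,0.1],[0,0,0],-1],[[0,0,0.3],[0,0,0],-1],[[0,0,0.6],[0,0,0],-1],[[0,0,1],[0,0,0],-1],[[0,0,1],[0,0,0],-1]]'
python3 -m jog '[[[-0.1,-0.3,0.1],[0,0,0],-1],[[-0.1,-0.6,0.1],[0,0,0],-1],[[-0.2,-0.95,0.1],[0,0,0],-1],[[-0.2,-1,0.1],[0,0,0],-1]]' >/dev/null
python3 -m jog '[[[-0.1,-0.5,0],[0,0,0],-1],[[-0.25,-1,0],[0,0,0],-1],[[-0.25,-1,0],[0,0,0],-1]]' >/dev/null
python3 -m jog '[[[0,-0.3,-0.3],[0,0,0],-1],[[0,-0.57,-0.6],[0,0,0],-1],[[0,-0.57,-0.8],[0,0,0],-1],[[0,-0.57,-0.8],[0,0,0],-1],[[0,-0.57,-0.8],[0,0,0],-1],[[0,-0.57,-0.8],[0,0,0],-1],[[0,-0.57,-0.8],[0,0,0],-1]]'
python3 - <<'E'
from h import *
d=get_image("wrist");np.savez("pics/w2.npz",**d);cv2.imwrite("pics/w2.png",d["frame"][:,:,::-1]);t=get_image("top");np.savez("pics/top2.npz",**t);cv2.imwrite("pics/top2.png",t["frame"][:,:,::-1])
P=cloud(d).reshape(-1,3)
q=P[(P[:,2]>31)&(P[:,2]<42)&(abs(P[:,0]-527)<35)&(abs(P[:,1]+239)<35)]
print(len(q),cv2.minAreaRect(q[:,:2].astype(np.float32)),q.mean(0).round(1))
P=cloud(t).reshape(-1,3);q=P[(P[:,2]>205)&(P[:,2]<225)&(abs(P[:,0]-575)<60)&(abs(P[:,1]-20)<60)]
print(len(q),q.mean(0) if len(q) else 0,read_state()["position"])
E
```

```text
clock: 5.95
position: [574.5, 19.3, 149.9]
ee_rot: [0.986, -0.17, 0.0, -0.0]
contact_force: [0.6, -0.0, 1.0]
gripper_width: 85.6
grasp_force: 0.0
clock: 6.45
position: [577.8, 19.5, 257.2]
ee_rot: [0.986, -0.169, 0.007, -0.002]
contact_force: [0.3, -0.2, 0.1]
gripper_width: 85.5
grasp_force: 0.0
clock: 7.85
position: [530.5, -237.3, 181.5]
ee_rot: [0.986, -0.169, 0.002, 0.0]
contact_force: [0.1, -1.4, 0.7]
gripper_width: 85.5
grasp_force: 0.0
2985 ((531.9443359375, -238.37606811523438), (43.55141830444336, 43.21062469482422), 49.62751007080078) [ 532.4 -238.8   35.9]
115 [572.70762123  19.51989084 213.38869074] [ 530.0286159  -237.38737465  181.03513212]
```

View pics/w2.png

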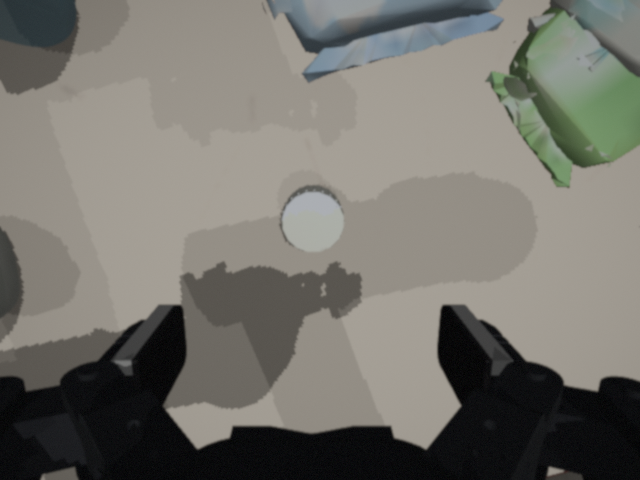

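View pics/top2.png

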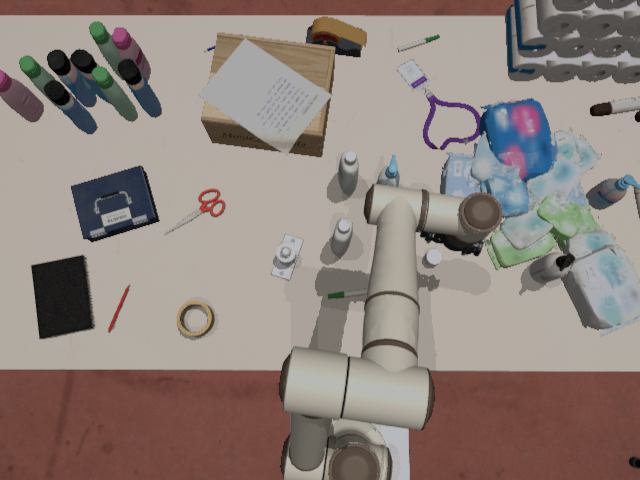

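The wrist view shows the cap at (312,220), free and centred. The top view shows the bottle standing at (342,236), clear of the jar. I lower and grip.

```bash
python3 -m jog '[[[0,-0.01,-0.3],[0,0,0],-1],[[0,-0.01,-0.7],[0,0,0],-1],[[0,-0.01,-1],[0,0,0],-1],[[0,-0.01,-1],[0,0,0],-1]]'
python3 -m jog '[[[0,0,-0.25],[0,0,0],-1],[[0,0,-0.45],[0,0,0],-1],[[0,0,-0.6],[0,0,0],-1],[[0,0,-0.7],[0,0,0],-1],[[0,0,-0.74],[0,0,0],-1],[[0,0,-0.74],[0,0,0],-1],[[0,0,-0.74],[0,0,0],-1]]'
python3 -m jog '[[[0,0,0],[0,0,0],1],[[0,0,0],[0,0,0],1],[[0,0,0],[0,0,0],1],[[0,0,0],[0,0,0],1],[[0,0,0],[0,0,0],1],[[0,0,0],[0,0,0],1],[[0,0,0],[0,0,0],1],[[0,0,0],[0,0,0],1],[[0,0,0],[0,0,0],1],[[0,0,0],[0,0,0],1]]'
```

```text
clock: 8.35
position: [526.5, -237.9, 76.1]
ee_rot: [0.985, -0.17, -0.004, -0.0]
contact_force: [0.5, 0.3, -0.3]
gripper_width: 85.4
grasp_force: 0.0
clock: 9.05
position: [530.2, -238.9, 6.9]
ee_rot: [0.986, -0.169, 0.001, 0.0]
contact_force: [-0.2, 0.0, -0.3]
gripper_width: 85.4
grasp_force: 0.0
clock: 10.05
position: [530.0, -238.9, 6.6]
ee_rot: [0.986, -0.169, 0.001, 0.0]
contact_force: [0.2, 0.8, 5.9]
gripper_width: 42.8
grasp_force: 61.1
```

```bash
python3 -m jog '[[[0,0,0.15],[0,0,0],1],[[0,0,0.5],[0,0,0],1],[[0,0.3,0.9],[0,0,0],1],[[0,0.5,1],[0,0,0],1],[[0,0.5,1],[0,0,0],1]]'
python3 -m jog '[[[0,0.25,0.4],[0,0,0],1],[[0,0.4,0.8],[0,0,0],1],[[0,0.5,1],[0,0,0],1]]' >/dev/null
python3 -m jog '[[[-0.15,0.25,0.25],[0,0,0],1],[[-0.3,0.5,0.5],[0,0,0],1],[[-0.3,0.5,0.5],[0,0,0],1]]'
python3 -m jog '[[[0,0.5,0],[0,0,0],1],[[0,1,0],[0,0,0],1]]' >/dev/null
python3 -m jog '[[[0,0.5,0],[0,0,0],1],[[0,1,0],[0,0,0],1]]' >/dev/null
python3 -m jog '[[[0,0.4,0],[0,0,0],1],[[0,0.61,-0.3],[0,0,0],1],[[0,0.61,-0.3],[0,0,0],1],[[0,0.61,-0.3],[0,0,0],1],[[0,0.61,-0.3],[0,0,0],1],[[0,0.61,-0.3],[0,0,0],1]]'
python3 - <<'E'
from h import *
d=get_image("wrist");np.savez("pics/w3.npz",**d);cv2.imwrite("pics/w3.png",d["frame"][:,:,::-1])
def meas(P,nm):
  P=P.reshape(-1,3)
  for lo,hi,r in((67,73,35),(80,93,22)):
    q=P[(P[:,2]>lo)&(P[:,2]<hi)&(np.hypot(P[:,0]-532,P[:,1]-171)<r)]
    if len(q)>5: print(nm,lo,len(q),cv2.minEnclosingCircle(q[:,:2].astype(np.float32)),q.mean(0).round(1),cv2.fitEllipse(cv2.convexHull(q[:,:2].astype(np.float32))))
meas(cloud(d),"wrist");meas(cloud(np.load("pics/top2.npz")),"top")
t=np.load("pics/top2.npz");cr=np.hstack([cv2.resize(t["frame"][235:275,265:305],None,fx=10,fy=10,interpolation=cv2.INTER_CUBIC),cv2.resize(np.load("pics/top0.npz")["frame"][237:277,413:453],None,fx=10,fy=10,interpolation=cv2.INTER_CUBIC)]);cv2.imwrite("pics/cr2.png",cr[:,:,::-1])
print(read_state()["position"])
E
```

```text
clock: 10.55
position: [530.5, -187.2, 108.0]
ee_rot: [0.986, -0.168, 0.002, -0.0]
contact_force: [0.5, 0.5, -0.0]
gripper_width: 42.6
grasp_force: 60.9
clock: 11.15
position: [499.6, -87.6, 258.5]
ee_rot: [0.986, -0.168, 0.002, -0.001]
contact_force: [0.4, -0.2, 1.0]
gripper_width: 43.0
grasp_force: 61.1
clock: 12.15
position: [500.0, 171.3, 226.4]
ee_rot: [0.985, -0.17, 0.0, -0.0]
contact_force: [-0.2, -0.6, -0.2]
gripper_width: 42.6
grasp_force: 61.1
wrist 67 2844 ((535.4111328125, 172.53379821777344), 26.457300186157227) [536.4 171.9  70. ] ((535.337158203125, 172.4874267578125), (52.36893081665039, 52.47813034057617), 33.7455940246582)
wrist 80 1399 ((535.6786499023438, 171.906982421875), 16.465057373046875) [536.  172.   87.1] ((535.50341796875, 171.98597717285156), (30.04043960571289, 30.390928268432617), 126.96635437011719)
top 67 103 ((532.15869140625, 171.05355834960938), 26.02921485900879) [529.  171.4  69.9] ((531.9303588867188, 171.42665100097656), (49.77415084838867, 51.444801330566406), 74.27799224853516)
top 80 75 ((530.2152709960938, 171.4114990234375), 16.467802047729492) [531.  171.6  86. ] ((530.7639770507812, 171.51919555664062), (26.753284454345703, 30.457441329956055), 114.20477294921875)
[499.94567133 171.42094077 226.53002953]
```

View pics/w3.png

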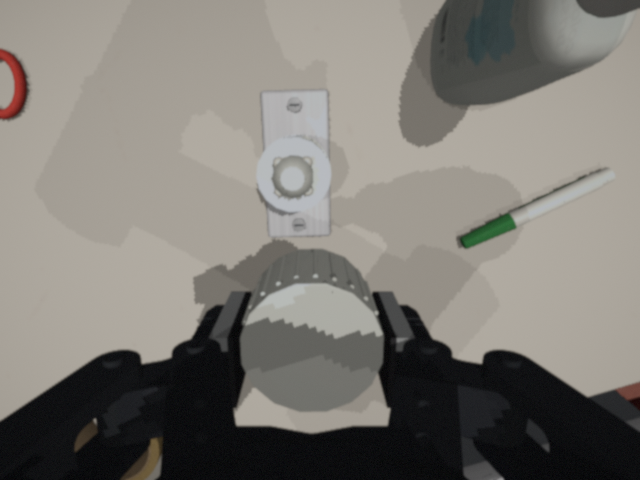

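View pics/cr2.png

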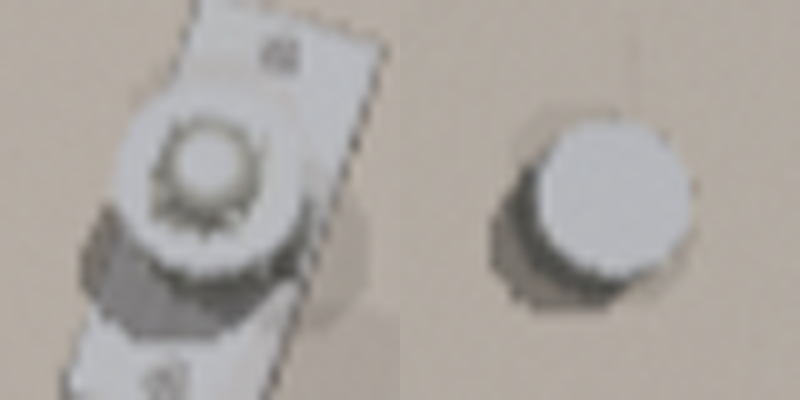

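The wrist view shows the jar neck at (293,176) unobstructed and the cap held squarely, with its top centred near (313,347). The top crop confirms the jar and cap centres. I'll measure the cap in the hand with the same camera.

Run:
```python
from h import *
d=np.load("pics/w3.npz");P=cloud(d)[270:430,225:400].reshape(-1,3);p=np.array([500,171.4,226.5])
z=P[:,2];print(np.histogram(z[(z>235)&(z<280)],bins=np.arange(235,281,3)))
q=P[(z>250)&(z<262)&(np.hypot(P[:,0]-500,P[:,1]-172)<30)]
print(len(q),q.mean(0),np.median(q[:,2]),cv2.minEnclosingCircle(q[:,:2].astype(np.float32)),cv2.fitEllipse(cv2.convexHull(q[:,:2].astype(np.float32))))
```

```text
(array([  290,   314,   417,   554,   611,   746, 10508,  5124,   388,
         472,   988,    75,     3,     0,     0]), array([235, 238, 241, 244, 247, 250, 253, 256, 259, 262, 265, 268, 271,
       274, 277, 280]))
16766 [503.54143267 170.29780408 255.65277106] 255.7236390169162 ((505.0614318847656, 169.68736267089844), 27.1483154296875) ((501.9735412597656, 170.90597534179688), (44.1343994140625, 57.105411529541016), 159.7748260498047)
```

Run:
```python
from h import *
d=np.load("pics/w3.npz");P=cloud(d)[270:430,225:400].reshape(-1,3);c=np.array([500,171.4])
q=P[(P[:,2]>253.5)&(P[:,2]<258)];b=np.deg2rad(70.4);e1=np.array([np.sin(b),-np.cos(b)]);e2=np.array([np.cos(b),np.sin(b)])
a=(q[:,:2]-c)@e1;s=(q[:,:2]-c)@e2
for k in(-9,-3,3,9):
    m=abs(s-k)<1;h=np.sqrt(22**2-k*k);print(k,a[m].min().round(1),a[m].max().round(1),"half",h.round(1),"ctr",((a[m].min()+a[m].max())/2).round(2))
print("s range",s[abs(a-2)<3].min(),s[abs(a-2)<3].max(),e1,e2)
```

```text
-9 -18.1 21.7 half 20.1 ctr 1.79
-3 -20.6 23.6 half 21.8 ctr 1.52
3 -20.2 23.6 half 21.8 ctr 1.67
9 -17.9 22.0 half 20.1 ctr 2.02
s range -21.462930874949702 21.794679098123666 [ 0.94205745 -0.33545157] [0.33545157 0.94205745]
```

```bash
python3 -m jog '[[[0.337,0.01,0],[0,0,0],1],[[0.337,0.01,-0.4],[0,0,0],1],[[0.337,0.01,-0.8],[0,0,0],1],[[0.337,0.01,-0.8],[0,0,0],1],[[0.337,0.01,-0.8],[0,0,0],1]]'
python3 -m jog '[[[0,0,-0.2],[0,0,0],1],[[0,0,-0.38],[0,0,0],1],[[0,0,-0.38],[0,0,0],1],[[0,0,-0.38],[0,0,0],1],[[0,0,-0.38],[0,0,0],1],[[0,0,-0.38],[0,0,0],1]]'
python3 - <<'E'
from h import *
o=[]
for n,(a,b,c,e) in(("wrist",(190,230,440,430)),("scene",(255,200,355,280))):
    d=get_image(n);np.savez(f"pics/{n}4.npz",**d);o.append(cv2.resize(d["frame"][b:e,a:c],(400,320),interpolation=cv2.INTER_CUBIC))
cv2.imwrite("pics/c4.png",np.hstack(o)[:,:,::-1])
E
```

```text
clock: 12.7
position: [533.8, 172.8, 146.8]
ee_rot: [0.986, -0.17, 0.0, 0.0]
contact_force: [0.5, -0.3, 0.9]
gripper_width: 42.7
grasp_force: 61.1
clock: 13.3
position: [534.0, 173.8, 109.5]
ee_rot: [0.986, -0.17, 0.001, -0.001]
contact_force: [0.3, -0.5, -1.1]
gripper_width: 42.3
grasp_force: 61.1
```

View pics/c4.png

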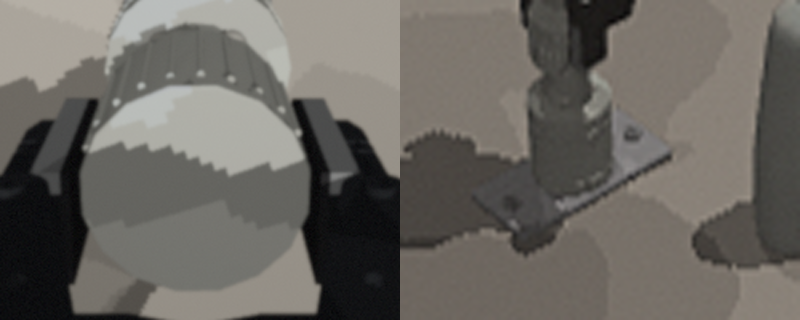

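The crops show the cap held level and directly above the neck. I descend to just above the nubs.

```bash
python3 -m jog '[[[0,-0.012,-0.03],[0,0,0],1],[[0,-0.012,-0.08],[0,0,0],1],[[0,-0.012,-0.12],[0,0,0],1],[[0,-0.012,-0.16],[0,0,0],1],[[0,-0.012,-0.2],[0,0,0],1],[[0,-0.012,-0.2],[0,0,0],1],[[0,-0.012,-0.2],[0,0,0],1]]'
```

```text
clock: 14.1
position: [533.1, 172.1, 87.7]
ee_rot: [0.986, -0.17, -0.0, 0.0]
contact_force: [-0.8, -0.5, 0.2]
gripper_width: 42.8
grasp_force: 61.2
```

```bash
python3 -m jog '[[[0,0,-0.02],[0,0,0],1],[[0,0,-0.04],[0,0,0],1],[[0,0,-0.04],[0,0,0],1]]'; python3 -m jog '[[[0,0,-0.02],[0,0,0],1],[[0,0,-0.04],[0,0,0],1],[[0,0,-0.04],[0,0,0],1]]'; python3 -m jog '[[[0,0,-0.01],[0,0,0],1],[[0,0,-0.02],[0,0,0],1],[[0,0,-0.02],[0,0,0],1]]'
```

```text
clock: 14.4
position: [534.0, 172.9, 85.6]
ee_rot: [0.986, -0.169, 0.001, -0.001]
contact_force: [-2.2, 1.1, 7.5]
gripper_width: 42.8
grasp_force: 62.0
clock: 14.7
position: [534.0, 172.8, 81.3]
ee_rot: [0.986, -0.169, 0.001, -0.001]
contact_force: [-0.1, 2.0, 1.2]
gripper_width: 42.7
grasp_force: 61.4
clock: 15.0
position: [532.8, 171.9, 76.9]
ee_rot: [0.986, -0.17, -0.001, 0.0]
contact_force: [1.1, 2.1, -4.5]
gripper_width: 42.5
grasp_force: 62.2
```

Clicked: the force has gone below zero. I press on in small steps.

```bash
python3 -m jog '[[[0,0,-0.01],[0,0,0],1],[[0,0,-0.01],[0,0,0],1],[[0,0,-0.01],[0,0,0],1]]'; python3 -m jog '[[[0,0,-0.01],[0,0,0],1],[[0,0,-0.01],[0,0,0],1],[[0,0,-0.01],[0,0,0],1]]'
```

```text
clock: 15.3
position: [532.9, 171.9, 76.7]
ee_rot: [0.985, -0.17, -0.0, 0.0]
contact_force: [0.5, 0.5, -1.9]
gripper_width: 42.9
grasp_force: 62.6
clock: 15.6
position: [533.0, 171.9, 76.6]
ee_rot: [0.986, -0.169, -0.0, 0.0]
contact_force: [-2.5, 1.4, 5.3]
gripper_width: 42.8
grasp_force: 63.1
```

```bash
python3 -m jog '[[[0,0,-0.01],[0,0,0],1],[[0,0,-0.01],[0,0,0],1],[[0,0,-0.01],[0,0,0],1],[[0,0,-0.01],[0,0,0],1],[[0,0,-0.01],[0,0,0],1],[[0,0,-0.01],[0,0,0],1],[[0,0,-0.01],[0,0,0],1],[[0,0,-0.01],[0,0,0],1],[[0,0,-0.01],[0,0,0],1],[[0,0,-0.01],[0,0,0],1]]'
```

```text
clock: 16.6
position: [533.0, 171.9, 76.6]
ee_rot: [0.986, -0.169, 0.0, 0.0]
contact_force: [-4.8, 0.1, 10.6]
gripper_width: 42.9
grasp_force: 63.6
```

```bash
python3 -c "
from bench import *
print(job_done())"
```

```text
the job is handed in; nothing more can be done
None
```

I handed the job in at about 16.6 s: the cologne bottle stands upright about 158 mm from the jar, and the cap is snapped home on the shoulder and still held at about 10.6 N; the hand-in returned no verdict.

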